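# Clamp a thin-walled pipe gently

### The job

Whichever of the two thin-walled pipes stands on the board's yellow patch is next: take it without squeezing it hard, set it down gently, upright, in the vee of the blue and grey clamp, then slide the clamp's carriage up by its black post until the sprung pad holds the pipe against both faces of the vee with its plunger pressed about halfway in (never right home: that dents the pipe). Let go and leave the other pipe and everything else where they are.

Things in the scene. Friction and masses are not known exactly. Their poses are not given: they have to be found in the camera images.
- tall_pipe: light grey pipe piece with a black ring, 42 mm outside diameter, 118 mm tall, 0.1 to 0.22 kg, open, standing upright; origin at the centre of its underside, z up along it. Thin-walled: a grip of 20 to 30 N is ample, and more than 50 N on a finger dents it, as does a push or knock of more than 40 N against the clamp
- short_pipe: brown-grey pipe piece, 34 mm outside diameter, 88 mm tall, 0.08 to 0.17 kg, open, standing upright; origin at the centre of its underside, z up along it. Thin-walled, with the same limits
- board: fixed plywood board on the table, 80 (x) x 200 (y) x 10 mm; one pipe stands on its yellow half (+y side), the other on its grey half (-y side), either way round; origin at the centre of its underside
- yellow_patch (a point): centre of the yellow patch (66 x 85 mm, on the board's top, 52 mm from the board's centre in +y)
- clamp: fixed clamp: grey base plate 100 (x) x 220 (y) x 12 mm, blue upright 90-degree vee block near its +y end, 42 mm high above the plate (top 54 mm over the table), 68 mm wide, open towards -y, where the sliding carriage comes from. Origin at the centre of the underside; the carriage slides along its y axis. A steel guide rail 22 mm wide and 4 mm high lies on the plate from its -y end to 4 mm past the origin; the rest of the plate before the vee is flat
- vee_corner (a point): bottom of the vee's inner corner, on the base plate's upper face (12 mm above the clamp's origin, 85 mm from it in the clamp's +y), axes as the clamp. A pipe touching both faces of the vee stands with its axis 29.7 mm (tall pipe) or 24.0 mm (short pipe) from this point in the clamp's -y direction; set down up to about 10 mm short of that, it is pushed home by the pad
- carriage (a joint): position of the aluminium carriage, m: 0 = farthest towards the vee, 0.078 = fully open (slid to the clamp's -y). With the plunger out, the pad's face is 25 mm + this value from vee_corner along y. It slides with about 10 N of friction and stays where it is left
- post_top (a point): top of the carriage's black upright post (18 mm diameter, rising 59 mm above the carriage, its top 107 mm over the table, red cap), 75 mm behind the face of the pad with the plunger out; it can be gripped or pushed. Below it the carriage is 52 mm wide and its top is 48 mm over the table
- plunger (a joint): how far the sprung plunger is pressed into the carriage, m: 0 = out, 0.015 = right home; spring 0.6 N per mm. Wanted: about halfway (0.003 to 0.011); beyond 0.0135 the pipe is dented
- pad_face (a point): centre of the face of the round black rubber pad (28 mm diameter, on the red plunger stem), which points to the vee; 34 mm above the table
- coupling: black plastic pipe coupling, 36 x 41 x 66 mm, standing, loose; origin at the centre of its underside; leave alone
- tape: yellow and black tape measure, 36 x 74 x 64 mm, standing, loose; origin at the centre of its underside; leave alone
- oil_can: blue and white spray can, 52 mm diameter, 161 mm tall, standing, loose; origin at the centre of its underside; leave alone
There are look-alikes about, which are no part of the job. What is shaped like the short_pipe but red is not meant.

How it is judged:
By the outcome, as a careful person would: the job done as asked, in the order asked, and still so for the second after the job is handed in, with the robot touching nothing.
It also fails if it takes over 54 s, if anything falls off the work surface, if the arm or the gripper's body presses on something with over 40 N, if the wrist force passes 120 N, or if a joint passes its speed limit or range.

### The arm

A 6-joint arm with a two-finger parallel gripper is mounted at the origin on a cart in front of the work surface, level with it; the furniture and walls round the work are solid. World frame = base frame: x ahead of the robot, y to its left, z up, the work surface at z = 0. Lengths are in m, angles in rad, forces in N, time in s.
With the tool pointing down it reaches from about 0.325 to 0.9 m from the base axis. Payload 6.1 kg.
Tool frame: the origin (TCP) lies midway between the tips of the shut fingers; the grasp point (between the pads) lies 19 mm behind it; z points along the fingers, y is the line along which they close (so a half turn about z gives the same grasp; the last joint's range is limited). The gripper opens to 87 mm and grips with 3 to 60 N. Pads are 19 mm wide; open, the fingers measure 117 mm over their backs; the gripper's body (75 mm by 190 mm) begins 51 mm behind the grasp point.
Start: joints at [-1.47, 0.22, 1.526, -0, 1.395, -0.126], TCP at [0.141, -0.609, 0.223] pointing down, gripper open.
Joint ranges: [-2.98, 2.98], [-0.91, 2.08], [0.09, 2.57], [-1.24, 4.39], [0.2, 2.65], [-2.68, 2.68]. Speed limits (rad/s): [2.57, 2.57, 3.01, 3.14, 3.14, 3.14].

### API

Orientations are given as a rotation vector (axis times angle).
In Python, from workcell import robot gives the robot as it stands.
- The arm moves only by the tool send_rows, never from a script. Its argument "series" is a list of rows, each a list of 3 entries, a list of its own where there are three numbers: the opening, from 0 (shut) to 1 (fully open), then the shift along the tool's x, y, z in cm, then the turn, a rotation vector about the tool's x, y, z in rad. A call has 1 to 8 rows; each row is the pose to reach, as a shift and turn from the pose commanded when the call began, along the tool's axes at that moment; what a row does not reach only later rows make up. A row lasts 1/12 s, in which the tool goes at most 41.7 mm and 7.16 degrees, less where a joint would pass 70% of its speed; a pose out of reach is approached as far as the arm can. A call with a gripper value outside its range is refused whole. The fingers move at their own pace and stop on an object; the grip force is fixed at half the most. Time passes only in rows, so rows that repeat a pose let the fingers close. It gives the time, the measured TCP pose, the force, the opening and the grip force at its end, in the units of the state.
- robot.get_obs(): the state, without advancing time (a new reading comes with each control period).
- robot.grab_frame(name): name is "scene" or "top" or "wrist"; returns the picture (384x512x3 uint8, red, green, blue); there is no depth.
- robot.calibration(name): a dict with "mtx" (3x3 intrinsics, pixels), "D" ([k1, k2, p1, p2, k3] as OpenCV has them; the pictures are not rectified), "rvec" (rotation vector, rad) and "tvec" (3), from world to camera coordinates, as OpenCV has them. Camera axes: x right, y down, z forward; pixel columns grow to the right and rows downward; lengths in m; the calibration is good to about 2 mm. A picture is of the moment at which its call begins: read the wrist's pose just before it. calibration takes no time and is no camera call; for the wrist camera it gives the pose at the moment of the call.
- robot.finish_job(): hands the job in; it is judged then, once.
The state is a dict: "time": time; "joint_pos": joint angles; "joint_velocities": joint speeds; "joint_torque": joint torques, N m; "tcp_pos": TCP position; "orientation": TCP orientation; "contact_force": force on the tool from outside, world axes, zero at the start; "wrist_torque": the same for the moment, N m; "opening": finger opening in m; "finger_force": force on a finger pad.
Only numpy, scipy, OpenCV 4.12 (cv2) and the standard library are available. Lean on these libraries where they do the work, as an engineer would, in place of code of your own. Each camera call takes 0.05 s, during which the arm holds its last target. There are 200 camera calls.

## Working session

There is one attempt and no reset: what is moved stays moved. The work goes in short steps, Python scripts to look and compute and a tool call to move; the robot and the scene stay as the last step left them, time stands still between calls to the robot, and variables do not carry over. Pictures are saved under pics/ and viewed, at most 12 in all, crops included, and the job is handed in when it is done.

Besides the shell and the picture viewer there is one more tool, called after "Call:" as a command line: name --argument value ..., lists and objects as JSON in quotes. send_rows: Moves the arm, as the interface text tells. Its arguments: {"type":"object","properties":{"series":{"type":"array","items":{"type":"array"}}},"required":["series"]}

```bash
mkdir -p pics; cat > h.py <<'E'
import numpy as np, cv2
from workcell import robot
def snap(n,f):
    im=robot.grab_frame(n); cv2.imwrite(f'pics/{f}.png',im[:,:,::-1]); return im
def ray(n,uv,z,cal=None):
    c=cal or robot.calibration(n); R=cv2.Rodrigues(np.array(c['rvec'],float))[0]; t=np.array(c['tvec'],float).ravel()
    p=cv2.undistortPoints(np.array(uv,float).reshape(-1,1,2),np.array(c['mtx'],float),np.array(c['D'],float)).reshape(-1,2)
    d=np.c_[p,np.ones(len(p))]@R; o=-R.T@t
    return o+d*((z-o[2])/d[:,2])[:,None]
def proj(n,P):
    c=robot.calibration(n)
    return cv2.projectPoints(np.array(P,float).reshape(-1,3),np.array(c['rvec'],float),np.array(c['tvec'],float),np.array(c['mtx'],float),np.array(c['D'],float))[0].reshape(-1,2)
E
python3 - <<'E'
from h import *
print(robot.get_obs())
a=snap('top','top0');b=snap('scene','scene0')
for n in('top','scene'):
    c=robot.calibration(n);R=cv2.Rodrigues(np.array(c['rvec']))[0];print(n,-R.T@np.array(c['tvec']).ravel(),c['mtx'])
E
```

```text
{'time': 0.0, 'joint_pos': array([-1.47008896e+00,  2.21234949e-01,  1.52762416e+00, -3.45572517e-05,
        1.39469940e+00, -1.26115077e-01]), 'joint_velocities': array([-6.42309210e-04,  1.63729410e-03, -1.44821534e-03,  5.75434807e-04,
       -8.98088991e-04,  9.89147981e-05]), 'joint_torque': array([-2.14963118e-03, -4.94609141e+01, -3.87382078e+01,  6.96585956e-02,
        5.71877381e-02, -1.59834640e-04]), 'tcp_pos': array([ 0.14046337, -0.60836515,  0.22142489]), 'orientation': array([-3.11945596e+00, -3.55315573e-01,  1.41923114e-05]), 'contact_force': array([ 0.37197318, -0.30941823,  0.07587935]), 'wrist_torque': array([ 0.03922679, -0.00881703,  0.0047678 ]), 'finger_force': 0.0, 'opening': 0.0872480876722352}
top [ 0.4875906  -0.15815179  1.00570329] [[367.43005693   0.         256.07794429]
 [  0.         367.43005693 189.37274421]
 [  0.           0.           1.        ]]
scene [0.1013638  0.4784913  0.56049238] [[437.55228704   0.         254.9529327 ]
 [  0.         437.55228704 197.50720171]
 [  0.           0.           1.        ]]
```

View pics/top0.png

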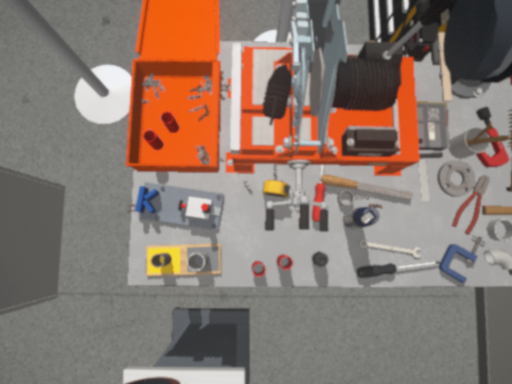

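View pics/scene0.png

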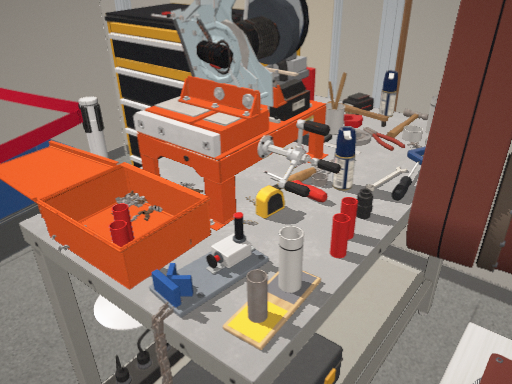

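The top view shows the board at about (183,261), with the brown short pipe on the yellow patch at (162,260) and the tall pipe on grey at (196,260). The clamp runs from the vee at (146,200) to the red post cap at (205,208). The scene view confirms the short pipe is on yellow. Next I'll enlarge crops of both views to measure.

```bash
python3 - <<'E'
from h import *
a=cv2.imread('pics/top0.png');b=cv2.imread('pics/scene0.png')
A=cv2.resize(a[175:285,125:235],None,fx=5,fy=5,interpolation=cv2.INTER_CUBIC)
cv2.imwrite('pics/ctop.png',A)
B=cv2.resize(b[200:350,140:340],None,fx=4,fy=4,interpolation=cv2.INTER_CUBIC)
cv2.imwrite('pics/cscene.png',B)
hsv=cv2.cvtColor(a,cv2.COLOR_BGR2HSV)
def blob(lo,hi,win):
    m=cv2.inRange(hsv,lo,hi); k=np.zeros_like(m); x0,y0,x1,y1=win; k[y0:y1,x0:x1]=m[y0:y1,x0:x1]
    ys,xs=np.nonzero(k); return len(xs),xs.mean(),ys.mean(),xs.min(),xs.max(),ys.min(),ys.max(),cv2.minAreaRect(np.c_[xs,ys].astype(np.float32))
print('yel',blob((20,120,100),(35,255,255),(140,235,230,285)))
print('cap',blob((0,150,80),(8,255,255),(190,190,225,228)))
print('blue',blob((100,120,40),(125,255,255),(130,180,165,230)))
print(ray('top',[[162,260],[196,260],[146,200],[205,208]],.05))
E
```

```text
yel (735, np.float64(164.19183673469388), np.float64(260.0734693877551), np.int64(147), np.int64(180), np.int64(247), np.int64(274), ((163.5, 260.5), (27.0, 33.0), 90.0))
cap (29, np.float64(204.72413793103448), np.float64(207.3448275862069), np.int64(202), np.int64(207), np.int64(205), np.int64(210), ((204.5, 207.5), (5.0, 5.0), 90.0))
blue (294, np.float64(144.62925170068027), np.float64(199.66666666666666), np.int64(136), np.int64(156), np.int64(187), np.int64(211), ((146.0270233154297, 199.8378448486328), (17.426292419433594, 24.331050872802734), 9.462322235107422))
[[ 0.43579036  0.05458925  0.05      ]
 [ 0.43695059 -0.03218317  0.05      ]
 [ 0.58925312  0.10293808  0.05      ]
 [ 0.57054219 -0.05141286  0.05      ]]
```

View pics/ctop.png

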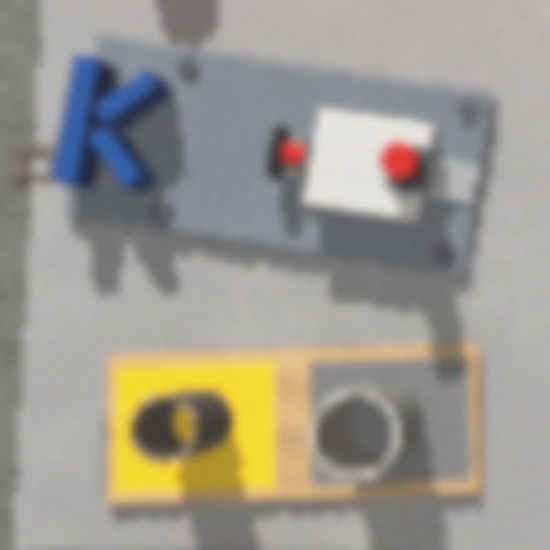

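View pics/cscene.png

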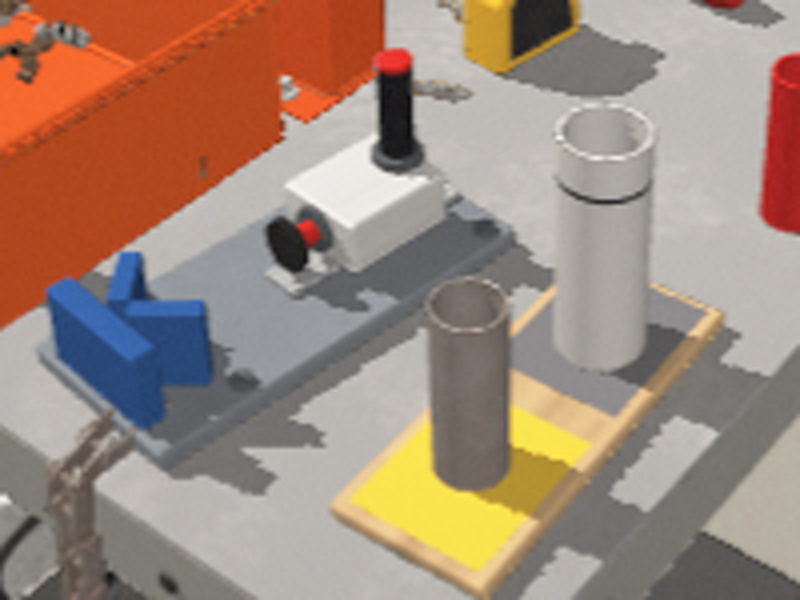

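The crops show the open brown pipe with its rim centred at scene-crop (468,306). The plate corners in the top crop are near (98,38), (495,95), (468,280) and (70,222). The vee opens towards the pad, and the carriage is near fully open. Next I'll cast rays from these.

```bash
python3 - <<'E'
from h import *
T=lambda c:[[125+(x+.5)/5-.5,175+(y+.5)/5-.5] for x,y in c]
S=lambda c:[[140+(x+.5)/4-.5,200+(y+.5)/4-.5] for x,y in c]
np.set_printoptions(precision=4,suppress=True)
print('board',ray('top',T([(105,352),(478,343),(482,497),(107,505)]),.01))
P=ray('top',T([(98,38),(495,95),(468,280),(70,222)]),.012);print('plate',P,P.mean(0))
print('lens',np.linalg.norm(np.diff(P,axis=0),axis=1))
d=P[0]+P[3]-P[1]-P[2];print('clamp +y angle',np.degrees(np.arctan2(d[1],d[0])))
print('cap top',ray('top',[[204.7,207.3]],.107),'scene',ray('scene',S([(394,62)]),.107))
print('pipe rim scene',ray('scene',S([(468,306),(428,306),(510,306)]),.098),'base',ray('scene',S([(471,468)]),.01))
print('tall rim scene',ray('scene',S([(605,133)]),.128), 'top',ray('top',T([(357,432)]),.128))
print('vee outer tops: top', ray('top',T([(82,55),(60,180),(160,80),(140,185)]),.054))
print('vee scene',ray('scene',S([(60,285),(158,350),(133,255),(208,305),(128,305)]),.054))
print('pipe top-cam rim left/right guess',proj('top',[[.435,.05,.098],[.435,.05,.01]]))
E
```

```text
board [[ 0.4725  0.109   0.01  ]
 [ 0.48   -0.0903  0.01  ]
 [ 0.3989 -0.0942  0.01  ]
 [ 0.3922  0.1043  0.01  ]]
plate [[ 0.642   0.1208  0.012 ]
 [ 0.6138 -0.0965  0.012 ]
 [ 0.5135 -0.0843  0.012 ]
 [ 0.5416  0.1307  0.012 ]] [0.5777 0.0177 0.012 ]
lens [0.2191 0.1011 0.2168]
clamp +y angle 82.57668077329788
cap top [[ 0.5673 -0.057   0.107 ]] scene [[ 0.5646 -0.0516  0.107 ]]
pipe rim scene [[0.4351 0.0579 0.098 ]
 [0.4478 0.0675 0.098 ]
 [0.4217 0.0478 0.098 ]] base [[0.434 0.059 0.01 ]]
tall rim scene [[ 0.4351 -0.0381  0.128 ]] top [[ 0.4388 -0.0425  0.128 ]]
vee outer tops: top [[0.6264 0.1169 0.054 ]
 [0.5609 0.1248 0.054 ]
 [0.6138 0.0755 0.054 ]
 [0.5589 0.0832 0.054 ]]
vee scene [[0.6207 0.1165 0.054 ]
 [0.5545 0.1195 0.054 ]
 [0.6102 0.0823 0.054 ]
 [0.5582 0.0861 0.054 ]
 [0.5863 0.1074 0.054 ]]
pipe top-cam rim left/right guess [[159.4308 261.3803]
 [167.0895 259.5485]]
```

```bash
python3 - <<'E'
from h import *
np.set_printoptions(precision=4,suppress=True)
o=robot.get_obs();R=cv2.Rodrigues(o['orientation'])[0];print(R)
for z in(.1,.2,.3):print(z,ray('top',[[128,170],[220,165],[228,172],[300,172],[300,205]],z))
print('handle scene');
c=robot.calibration('wrist');Rc=cv2.Rodrigues(np.array(c['rvec']))[0];C=-Rc.T@np.array(c['tvec']).ravel()
print('wristcam in tool',R.T@(C-o['tcp_pos']),R.T@Rc.T,c['mtx'][0])
t=np.array([.437,.056,.26]);print('shift tool cm to hover',R.T@(t-o['tcp_pos'])*100)
E
```

```text
[[ 0.9744  0.2248 -0.0002]
 [ 0.2248 -0.9744  0.0018]
 [ 0.0002 -0.0018 -1.    ]]
0.1 [[ 0.6586  0.1383  0.1   ]
 [ 0.6748 -0.0913  0.1   ]
 [ 0.6573 -0.1117  0.1   ]
 [ 0.6602 -0.2926  0.1   ]
 [ 0.5768 -0.2921  0.1   ]]
0.2 [[ 0.6398  0.1056  0.2   ]
 [ 0.6541 -0.0987  0.2   ]
 [ 0.6385 -0.1169  0.2   ]
 [ 0.6411 -0.2778  0.2   ]
 [ 0.5669 -0.2773  0.2   ]]
0.3 [[ 0.6209  0.0728  0.3   ]
 [ 0.6335 -0.1061  0.3   ]
 [ 0.6198 -0.122   0.3   ]
 [ 0.6221 -0.2629  0.3   ]
 [ 0.5571 -0.2625  0.3   ]]
handle scene
wristcam in tool [ 0.081  -0.0004 -0.1613] [[-0.0009 -0.9572 -0.2896]
 [ 1.     -0.0009 -0.0002]
 [-0.0001 -0.2896  0.9572]] [308.476    0.     251.0106]
shift tool cm to hover [ 43.8349 -58.0818  -3.7368]
```

Call:
send_rows --series '[[1,[3,-4,-0.5],[0,0,-0.12]],[1,[6,-8,-1],[0,0,-0.24]],[1,[9,-12,-2],[0,0,-0.36]],[1,[12,-16,-3],[0,0,-0.48]],[1,[14,-19,-4],[0,0,-0.6]],[1,[16,-22,-4],[0,0,-0.72]],[1,[18,-24,-4],[0,0,-0.84]],[1,[20,-26,-4],[0,0,-0.95]]]'

```text
time: 0.77
tcp_pos: [0.2771, -0.3087, 0.2628]
orientation: [2.608, 1.75, 0.0]
contact_force: [1.5, 0.1, -0.3]
opening: 0.0869
finger_force: 0.0
```

```bash
cat >> h.py <<'E'
def go(p,yaw=172.6):
    o=robot.get_obs();R=cv2.Rodrigues(o['orientation'])[0]
    y=np.radians(yaw);c,s=np.cos(y),np.sin(y);G=np.array([[c,s,0],[s,-c,0],[0,0,-1.]])
    print('t %.2f tcp %s F %s open %.4f ff %.1f'%(o['time'],o['tcp_pos'].round(4),o['contact_force'].round(1),o['opening'],o['finger_force']))
    print('shift',(R.T@(np.array(p)-o['tcp_pos'])*100).round(2),'turn',cv2.Rodrigues(R.T@G)[0].ravel().round(4))
E
python3 -c "
from h import *
go([.437,.056,.26])"
```

```text
t 0.77 tcp [ 0.2771 -0.3087  0.2628] F [ 1.5  0.1 -0.3] open 0.0869 ff 0.0
shift [39.81  0.96  0.27] turn [ 1.0000e-04  8.0000e-04 -1.8306e+00]
```

Call:
send_rows --series '[[1,[3,0.1,0],[0,0,-0.12]],[1,[6,0.2,0],[0,0,-0.24]],[1,[9,0.3,0],[0,0,-0.36]],[1,[12,0.4,0],[0,0,-0.48]],[1,[15,0.5,0],[0,0,-0.6]],[1,[18,0.5,0],[0,0,-0.72]],[1,[21,0.6,0],[0,0,-0.84]],[1,[24,0.6,0.2],[0,0,-0.95]]]'

```text
time: 1.43
tcp_pos: [0.375, -0.09, 0.2607]
orientation: [1.518, 2.75, 0.0]
contact_force: [1.1, -0.0, -0.1]
opening: 0.0868
finger_force: 0.0
```

```bash
python3 -c "
from h import *
go([.437,.056,.26])"
```

```text
t 1.43 tcp [ 0.375  -0.09    0.2607] F [ 1.1 -0.  -0.1] open 0.0868 ff 0.0
shift [ 9.05 13.02  0.07] turn [ 1.000e-04  8.000e-04 -8.798e-01]
```

Call:
send_rows --series '[[1,[1.5,2,0],[0,0,-0.12]],[1,[3,4,0],[0,0,-0.24]],[1,[4.5,6,0],[0,0,-0.36]],[1,[6,8,0],[0,0,-0.48]],[1,[7.5,10,0],[0,0,-0.6]],[1,[8.5,12,0],[0,0,-0.72]],[1,[9,13,0],[0,0,-0.82]],[1,[9,13,0],[0,0,-0.88]]]'

```text
time: 2.1
tcp_pos: [0.4379, 0.0557, 0.26]
orientation: [-0.199, -3.135, -0.001]
contact_force: [-0.6, -0.2, -0.3]
opening: 0.0871
finger_force: 0.0
```

```bash
python3 -c "
from h import *
go([.437,.056,.26]);snap('wrist','w1');go([.437,.056,.26])"
```

```text
t 2.10 tcp [0.4379 0.0557 0.26  ] F [-0.6 -0.2 -0.3] open 0.0871 ff 0.0
shift [0.1  0.02 0.  ] turn [ 0.0008 -0.0008  0.0021]
t 2.15 tcp [0.4375 0.0548 0.26  ] F [0.2 0.  0.7] open 0.0871 ff 0.0
shift [ 0.07  0.11 -0.  ] turn [ 0.     -0.0012  0.0035]
```

View pics/w1.png

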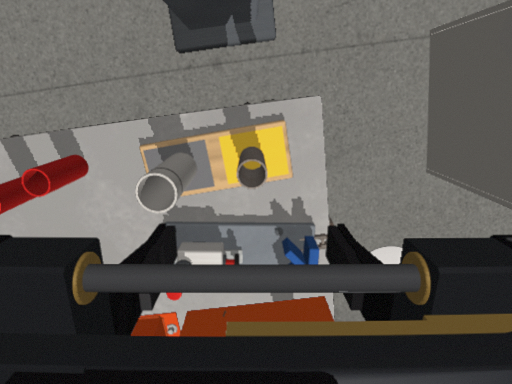

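The wrist view shows the short pipe's rim centred near (252,174), the yellow patch around it, and the tall pipe's rim at (159,192). The fingertips are near row 240.

```bash
python3 - <<'E'
from h import *
np.set_printoptions(precision=4,suppress=True)
print(ray('wrist',[[252,174],[238,174],[266,174]],.098)); print('tall',ray('wrist',[[159,192]],.128))
print('board corners',ray('wrist',[[140.5,147],[284,121.5],[292,178]],.01))
print('proj expected rim, tcp',proj('wrist',[[.437,.056,.098],[.437,.056,.01],[.4375,.055,.26]]))
im=cv2.imread('pics/w1.png');cv2.imwrite('pics/w1c.png',cv2.resize(im[110:310,130:350],None,fx=3.5,fy=3,interpolation=cv2.INTER_CUBIC))
print('blue vee px',ray('wrist',[[283,240],[305,263],[318,237],[318,262]],.054), 'cap',ray('wrist',[[174,295]],.107))
E
```

```text
[[0.4385 0.0565 0.098 ]
 [0.4366 0.0415 0.098 ]
 [0.4404 0.0715 0.098 ]]
tall [[ 0.4378 -0.037   0.128 ]]
board corners [[ 0.4039 -0.0897  0.01  ]
 [ 0.3951  0.1044  0.01  ]
 [ 0.4724  0.108   0.01  ]]
proj expected rim, tcp [[251.3535 172.6984]
 [251.3028 157.4971]
 [249.954  239.5813]]
blue vee px [[0.5423 0.0844 0.054 ]
 [0.5799 0.1105 0.054 ]
 [0.5439 0.1302 0.054 ]
 [0.5806 0.1279 0.054 ]] cap [[ 0.5716 -0.054   0.107 ]]
```

View pics/w1c.png

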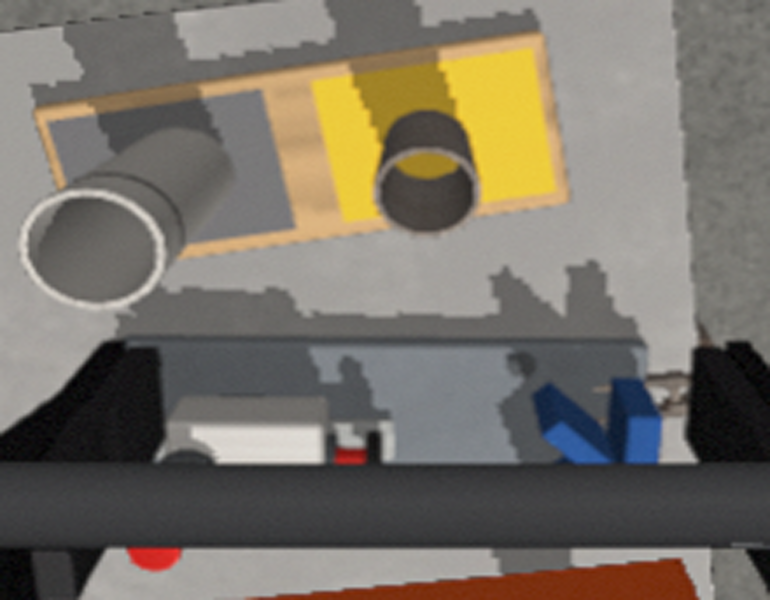

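The rim measures (0.437, 0.0565), in agreement with the other views, so I'm descending to a grasp height of 0.087.

Call:
send_rows --series '[[1,[0.06,0.16,3],[0,0,0]],[1,[0.06,0.16,6],[0,0,0]],[1,[0.06,0.16,9],[0,0,0]],[1,[0.06,0.16,12],[0,0,0]],[1,[0.06,0.16,15],[0,0,0]],[1,[0.06,0.16,17.5],[0,0,0]],[1,[0.06,0.16,19.2],[0,0,0]],[1,[0.06,0.16,19.2],[0,0,0]]]'

```text
time: 2.82
tcp_pos: [0.4333, 0.0552, 0.0644]
orientation: [-0.214, -3.126, 0.0]
contact_force: [-0.2, 0.9, 0.1]
opening: 0.0868
finger_force: 0.0
```

Call:
send_rows --series '[[0.3,[0,0,0],[0,0,0]],[0.3,[0,0,0],[0,0,0]],[0.3,[0,0,0],[0,0,0]],[0.3,[0,0,0],[0,0,0]],[0.3,[0,0,0],[0,0,0]],[0.3,[0,0,0],[0,0,0]],[0.3,[0,0,0],[0,0,0]],[0.3,[0,0,0],[0,0,0]]]'

```text
time: 3.48
tcp_pos: [0.4373, 0.0554, 0.0688]
orientation: [0.212, 3.134, 0.0]
contact_force: [0.2, 0.6, -0.6]
opening: 0.0413
finger_force: 0.0
```

Call:
send_rows --series '[[0.25,[0,0,0],[0,0,0]],[0.25,[0,0,0],[0,0,0]],[0.25,[0,0,0],[0,0,0]],[0.25,[0,0,0],[0,0,0]],[0.25,[0,0,0],[0,0,0]],[0.25,[0,0,0],[0,0,0]]]'

```text
time: 3.98
tcp_pos: [0.4372, 0.0554, 0.0686]
orientation: [0.212, 3.134, 0.0]
contact_force: [0.3, 0.5, 0.2]
opening: 0.0331
finger_force: 29.9
```

Gripped: the opening is 33 mm at 30 N. Now I'll lift and move partway to look at the vee with the wrist camera.

Call:
send_rows --series '[[0.25,[0,0,-1],[0,0,0]],[0.25,[0,0,-3],[0,0,0]],[0.25,[0,0,-6],[0,0,0]],[0.25,[0,0,-9],[0,0,0]],[0.25,[0,0,-11],[0,0,0]],[0.25,[0,0,-12],[0,0,0]]]'

```text
time: 4.48
tcp_pos: [0.4387, 0.0553, 0.1923]
orientation: [0.211, 3.129, 0.0]
contact_force: [0.5, 0.2, -1.2]
opening: 0.0328
finger_force: 29.9
```

```bash
python3 -c "
from h import *
go([.53,.06,.19])"
```

```text
t 4.48 tcp [0.4387 0.0553 0.1923] F [ 0.5  0.2 -1.2] open 0.0328 ff 29.9
shift [-8.98  1.69  0.28] turn [ 0.0004  0.005  -0.0055]
```

Call:
send_rows --series '[[0.25,[-1.5,0.3,0],[0,0,0]],[0.25,[-3.5,0.6,0],[0,0,0]],[0.25,[-5.5,1,0],[0,0,0]],[0.25,[-7.5,1.4,0],[0,0,0]],[0.25,[-9,1.7,0],[0,0,0]],[0.25,[-9,1.7,0],[0,0,0]],[0.25,[-9,1.7,0],[0,0,0]],[0.25,[-9,1.7,0],[0,0,0]]]'

```text
time: 5.15
tcp_pos: [0.5273, 0.0601, 0.1877]
orientation: [-0.211, -3.132, 0.0]
contact_force: [-0.1, 0.1, -2.3]
opening: 0.033
finger_force: 29.9
```

```bash
python3 - <<'E'
from h import *
im=snap('wrist','w2');go([.585,.0742,.19])
cv2.imwrite('pics/w2c.png',cv2.resize(im[80:280,110:370,::-1],None,fx=3,fy=3,interpolation=cv2.INTER_CUBIC))
E
```

```text
t 5.20 tcp [0.5273 0.0601 0.1879] F [-0.2 -0.1 -1.3] open 0.0328 ff 29.9
shift [-5.52  2.17 -0.22] turn [-0.0002 -0.0018 -0.0056]
```

View pics/w2c.png

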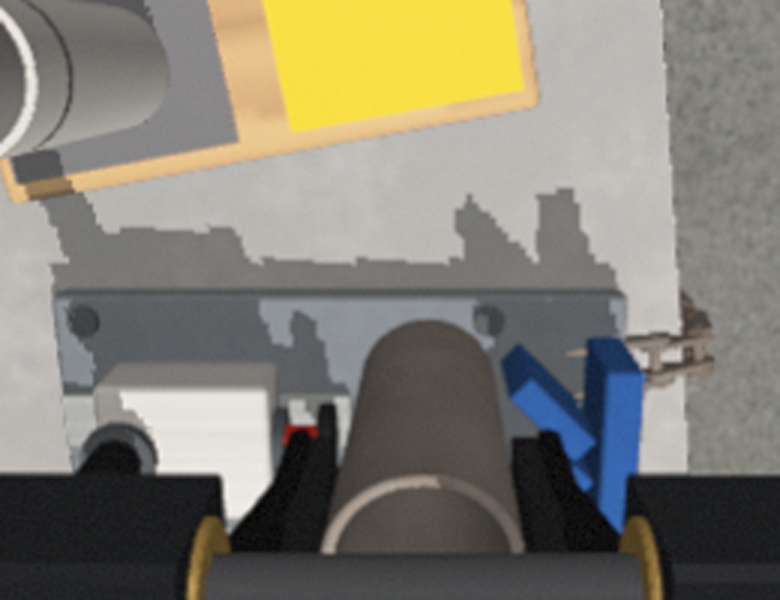

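The view shows the held pipe upright, the plate's near edge from crop (56,293) to (626,293), and the vee's near arm from (520,347) to (597,437).

```bash
python3 - <<'E'
from h import *
np.set_printoptions(precision=4,suppress=True)
W=lambda c:[[110+(x+.5)/3-.5,80+(y+.5)/3-.5] for x,y in c]
P=ray('wrist',W([(56,293),(626,293)]),.012)[:,:2];d=P[1]-P[0];L=np.linalg.norm(d);d/=L
n=np.array([d[1],-d[0]])
print(P,L,'ang',np.degrees(np.arctan2(d[1],d[0])),'n',n)
m=P.mean(0)+n*.05;print('origin',m,'corner',m+.085*d)
V=ray('wrist',W([(520,347),(502,388),(597,437),(580,462),(590,340),(640,373)]),.054)[:,:2]
print('vee pts in clamp frame (x,y)',np.c_[(V-m)@n,(V-m)@d])
print('post base (z .048)',ray('wrist',W([(118,455)]),.048))
c=m+.085*d
for k in (.024,.028,.158): print(k,c-k*d)
E
```

```text
[[ 0.5165 -0.078 ]
 [ 0.5456  0.135 ]] 0.21504530116248244 ang 82.22343321262433 n [ 0.9908 -0.1353]
origin [0.5805 0.0218] corner [0.592 0.106]
vee pts in clamp frame (x,y) [[-0.042   0.0637]
 [-0.0274  0.058 ]
 [-0.0094  0.0913]
 [ 0.      0.0859]
 [-0.0445  0.087 ]
 [-0.0328  0.1046]]
post base (z .048) [[ 0.5703 -0.0548  0.048 ]]
0.024 [0.5888 0.0822]
0.028 [0.5883 0.0782]
0.158 [ 0.5707 -0.0506]
```

```bash
python3 -c "
from h import *
go([.586,.0753,.19],172.3)"
```

```text
t 5.20 tcp [0.5273 0.0601 0.1879] F [-0.2 -0.1 -1.3] open 0.0328 ff 29.9
shift [-5.61  2.29 -0.22] turn [-0.0002 -0.0018 -0.0003]
```

Call:
send_rows --series '[[0.25,[-1.5,0.6,0],[0,0,0]],[0.25,[-3,1.2,0],[0,0,0]],[0.25,[-4.5,1.8,0],[0,0,0]],[0.25,[-5.6,2.3,0],[0,0,0]],[0.25,[-5.6,2.3,2],[0,0,0]],[0.25,[-5.6,2.3,4],[0,0,0]],[0.25,[-5.6,2.3,5],[0,0,0]],[0.25,[-5.6,2.3,5],[0,0,0]]]'

```text
time: 5.87
tcp_pos: [0.5842, 0.0754, 0.1353]
orientation: [-0.211, -3.128, 0.001]
contact_force: [-1.0, 0.1, -1.8]
opening: 0.0329
finger_force: 29.9
```

Call:
send_rows --series '[[0.25,[0,0,0],[0,0,0]],[0.25,[0,0,0],[0,0,0]],[0.25,[0,0,0],[0,0,0]]]'

```text
time: 6.12
tcp_pos: [0.5881, 0.0753, 0.1402]
orientation: [0.211, 3.132, 0.0]
contact_force: [-0.5, 0.4, -0.8]
opening: 0.0329
finger_force: 29.9
```

```bash
python3 -c "
from h import *
go([.586,.0753,.074],172.3)"
```

```text
t 6.12 tcp [0.5881 0.0753 0.1402] F [-0.5  0.4 -0.8] open 0.0329 ff 29.9
shift [ 0.22 -0.03  6.62] turn [ 0.0003  0.0026 -0.0004]
```

Call:
send_rows --series '[[0.25,[0.05,0,1],[0,0,0]],[0.25,[0.1,0,2],[0,0,0]],[0.25,[0.15,0,3],[0,0,0]],[0.25,[0.2,0,4],[0,0,0]],[0.25,[0.2,0,4.8],[0,0,0]],[0.25,[0.2,0,5.4],[0,0,0]],[0.25,[0.2,0,5.6],[0,0,0]],[0.25,[0.2,0,5.6],[0,0,0]]]'

```text
time: 6.78
tcp_pos: [0.5847, 0.0756, 0.0815]
orientation: [-0.211, -3.133, 0.0]
contact_force: [0.4, 0.3, -1.6]
opening: 0.0328
finger_force: 29.9
```

Call:
send_rows --series '[[0.25,[0,0,0],[0,0,0]],[0.25,[0,0,0],[0,0,0]],[0.25,[0,0,0],[0,0,0]]]'

```text
time: 7.03
tcp_pos: [0.5858, 0.0756, 0.0833]
orientation: [0.211, 3.133, 0.0]
contact_force: [0.9, -0.8, -1.3]
opening: 0.0328
finger_force: 29.9
```

```bash
python3 - <<'E'
from h import *
go([.586,.0753,.0706],172.3)
b=snap('scene','s2');A=cv2.resize(b[190:330,130:330],None,fx=4,fy=4,interpolation=cv2.INTER_CUBIC);cv2.imwrite('pics/s2c.png',A[:,:,::-1])
E
```

```text
t 7.03 tcp [0.5858 0.0756 0.0833] F [ 0.9 -0.8 -1.3] open 0.0328 ff 29.9
shift [-0.02 -0.03  1.27] turn [ 0.0002  0.0013 -0.0004]
```

View pics/s2c.png

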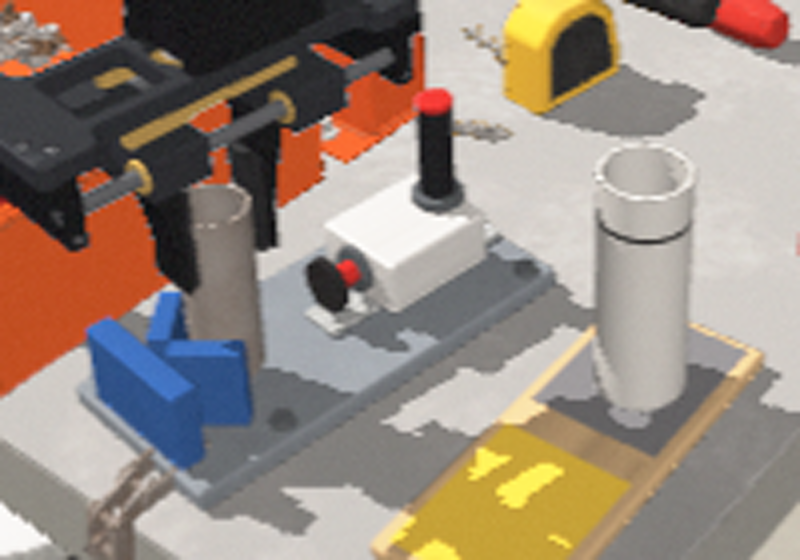

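The pipe hangs in the vee's mouth at crop (225,280), just above the plate. I'll lower it gently.

Call:
send_rows --series '[[0.25,[0,0,0.3],[0,0,0]],[0.25,[0,0,0.6],[0,0,0]],[0.25,[0,0,0.8],[0,0,0]],[0.25,[0,0,0.95],[0,0,0]],[0.25,[0,0,1.05],[0,0,0]],[0.25,[0,0,1.1],[0,0,0]],[0.25,[0,0,1.1],[0,0,0]],[0.25,[0,0,1.1],[0,0,0]]]'

```text
time: 7.75
tcp_pos: [0.5853, 0.0757, 0.0716]
orientation: [0.212, 3.134, 0.0]
contact_force: [-0.5, 0.1, -1.0]
opening: 0.033
finger_force: 29.9
```

Call:
send_rows --series '[[0.25,[0,0,0.05],[0,0,0]],[0.25,[0,0,0.1],[0,0,0]],[0.25,[0,0,0.15],[0,0,0]],[0.25,[0,0,0.15],[0,0,0]],[0.25,[0,0,0.15],[0,0,0]],[0.25,[0,0,0.15],[0,0,0]]]'

```text
time: 8.25
tcp_pos: [0.5856, 0.0756, 0.0705]
orientation: [0.212, 3.134, 0.0]
contact_force: [-0.2, 0.2, 2.8]
opening: 0.033
finger_force: 29.9
```

Touched down at about 4 N. Releasing and lifting.

Call:
send_rows --series '[[0.5,[0,0,0],[0,0,0]],[0.7,[0,0,0],[0,0,0]],[0.8,[0,0,0],[0,0,0]],[0.8,[0,0,0],[0,0,0]],[0.8,[0,0,0],[0,0,0]],[0.8,[0,0,0],[0,0,0]],[0.8,[0,0,0],[0,0,0]],[0.8,[0,0,0],[0,0,0]]]'

```text
time: 8.92
tcp_pos: [0.5852, 0.0756, 0.07]
orientation: [-0.212, -3.134, 0.0]
contact_force: [-0.7, -0.7, -0.1]
opening: 0.0685
finger_force: 0.0
```

Call:
send_rows --series '[[0.8,[0,0,-1],[0,0,0]],[0.8,[0,0,-3],[0,0,0]],[0.8,[0,0,-6],[0,0,0]],[0.8,[0,0,-9],[0,0,0]],[0.8,[0,0,-11],[0,0,0]],[0.8,[0,0,-11],[0,0,0]],[0.8,[0,0,-11],[0,0,0]]]'

```text
time: 9.5
tcp_pos: [0.5865, 0.0757, 0.1826]
orientation: [0.211, 3.13, 0.0]
contact_force: [-0.4, 1.4, -0.9]
opening: 0.0697
finger_force: 0.0
```

```bash
python3 - <<'E'
from h import *
go([.530,-.045,.18],172.3)
a=snap('top','top3');hsv=cv2.cvtColor(a,cv2.COLOR_RGB2HSV)
m=cv2.inRange(hsv,(0,150,80),(8,255,255));m[:190]=0;m[228:]=0;m[:,:190]=0;m[:,225:]=0
ys,xs=np.nonzero(m);print(len(xs),xs.mean(),ys.mean())
E
```

```text
t 9.50 tcp [0.5865 0.0757 0.1826] F [-0.4  1.4 -0.9] open 0.0697 ff 0.0
shift [  3.98 -12.72   0.24] turn [ 0.0006  0.0043 -0.0003]
29 204.72413793103448 207.3448275862069
```

```bash
python3 -c "
from h import *
go([.568,-.054,.18],172.3)"
```

```text
t 9.55 tcp [0.5853 0.0756 0.1806] F [-0.7 -0.4 -0.5] open 0.0694 ff 0.0
shift [ -0.03 -13.08   0.06] turn [ 0.0001  0.001  -0.0004]
```

Call:
send_rows --series '[[0.8,[0,-2,0],[0,0,0]],[0.8,[0,-5,0],[0,0,0]],[0.8,[0,-8,0],[0,0,0]],[0.8,[0,-11,0],[0,0,0]],[0.8,[0,-12.5,0],[0,0,0]],[0.8,[0,-13.1,0],[0,0,0]],[0.8,[0,-13.1,0],[0,0,0]],[0.8,[0,-13.1,0],[0,0,0]]]'

```text
time: 10.22
tcp_pos: [0.5671, -0.0536, 0.179]
orientation: [-0.212, -3.133, -0.001]
contact_force: [0.1, 0.2, 0.8]
opening: 0.0697
finger_force: 0.0
```

```bash
python3 - <<'E'
from h import *
im=snap('wrist','w3');go([.568,-.054,.068],172.3)
cv2.imwrite('pics/w3c.png',cv2.resize(im[:,:,::-1],(768,576),interpolation=cv2.INTER_CUBIC))
E
```

```text
t 10.27 tcp [ 0.5673 -0.0532  0.1793] F [-0.5  0.2  0.5] open 0.0698 ff 0.0
shift [-0.09 -0.08 11.13] turn [ 0.0007 -0.0013 -0.    ]
```

View pics/w3c.png

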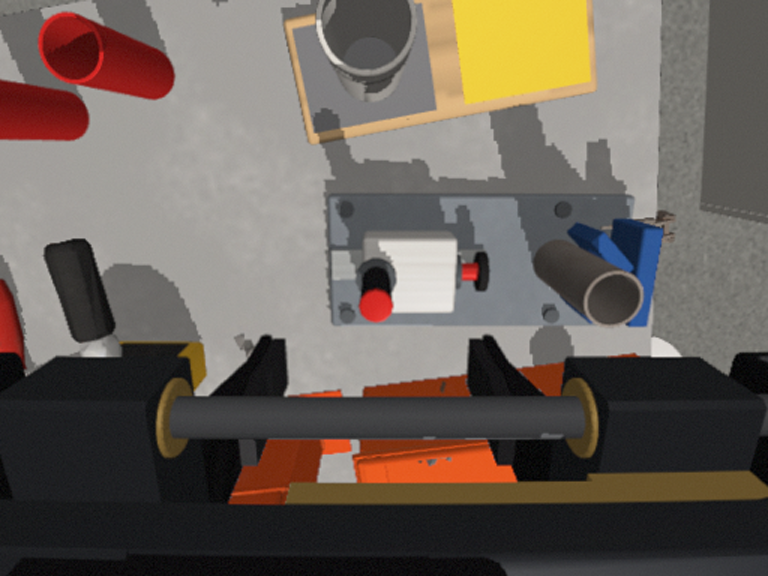

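All of the clamp is visible. The cap is at (376,305), the pipe rim at (613,297), and the plate corners are (329,196), (634,196), (652,325) and (332,325) in the 768-wide view. The pipe stands upright in the vee's mouth.

```bash
python3 - <<'E'
from h import *
np.set_printoptions(precision=4,suppress=True)
W=lambda c:[[(x+.5)/1.5-.5,(y+.5)/1.5-.5] for x,y in c]
P=ray('wrist',W([(329,196),(634,196),(652,325),(332,325)]),.012)[:,:2]
print(P,np.linalg.norm(np.diff(P,axis=0),axis=1));m=P.mean(0)
d=P[1]+P[2]-P[0]-P[3];d/=np.linalg.norm(d);n=np.array([d[1],-d[0]]);c=m+.085*d
print('origin',m,'corner',c,'ang',np.degrees(np.arctan2(d[1],d[0])))
f=lambda q:(q[:,:2]-c)@np.c_[n,d]
cap=ray('wrist',W([(376,305)]),.107);rim=ray('wrist',W([(613,297)]),.1);pad=ray('wrist',W([(482,252)]),.048)
print('cap',cap,f(cap),'rim',rim,f(rim),'pad top',f(pad))
print('tcp-placed pipe',f(np.array([[.5855,.0756]])))
E
```

```text
[[ 0.5183 -0.0795]
 [ 0.5468  0.1344]
 [ 0.6479  0.1506]
 [ 0.6143 -0.0931]] [0.2158 0.1024 0.2461]
origin [0.5818 0.0281] corner [0.5932 0.1123] ang 82.27016417230465
cap [[ 0.5702 -0.0532  0.107 ]] [[-0.0005 -0.1671]] rim [[0.5858 0.0767 0.1   ]] [[-0.0026 -0.0363]] pad top [[-0.0163 -0.0985]]
tcp-placed pipe [[-0.0027 -0.0374]]
```

Call:
send_rows --series '[[0.8,[-0.2,0,1.5],[0,0,0]],[0.8,[-0.2,0,3.5],[0,0,0]],[0.8,[-0.2,0,5.5],[0,0,0]],[0.8,[-0.2,0,7.5],[0,0,0]],[0.8,[-0.2,0,9.5],[0,0,0]],[0.8,[-0.2,0,10.6],[0,0,0]],[0.8,[-0.2,0,11],[0,0,0]],[0.8,[-0.2,0,11],[0,0,0]]]'

```text
time: 10.93
tcp_pos: [0.5689, -0.0534, 0.069]
orientation: [-0.21, -3.132, -0.001]
contact_force: [0.8, -0.3, 0.1]
opening: 0.0697
finger_force: 0.0
```

Call:
send_rows --series '[[0.05,[0,0,0],[0,0,0]],[0.05,[0,0,0],[0,0,0]],[0.05,[0,0,0],[0,0,0]],[0.05,[0,0,0],[0,0,0]],[0.05,[0,0,0],[0,0,0]],[0.05,[0,0,0],[0,0,0]],[0.05,[0,0,0],[0,0,0]],[0.05,[0,0,0],[0,0,0]]]'

```text
time: 11.6
tcp_pos: [0.5696, -0.0545, 0.0701]
orientation: [0.212, 3.134, 0.0]
contact_force: [-0.2, 0.0, -0.7]
opening: 0.0246
finger_force: 0.0
```

Call:
send_rows --series '[[0.05,[0,0,0],[0,0,0]],[0.05,[0,0,0],[0,0,0]],[0.05,[0,0,0],[0,0,0]],[0.05,[0,0,0],[0,0,0]],[0.05,[0,0,0],[0,0,0]],[0.05,[0,0,0],[0,0,0]]]'

```text
time: 12.1
tcp_pos: [0.5696, -0.0545, 0.07]
orientation: [-0.212, -3.134, 0.0]
contact_force: [-0.3, -0.6, 0.2]
opening: 0.017
finger_force: 30.0
```

```bash
python3 -c "
from h import *
go([.5695,-.0532,.068],172.3)"
```

```text
t 12.10 tcp [ 0.5696 -0.0545  0.07  ] F [-0.3 -0.6  0.2] open 0.0170 ff 30.0
shift [0.02 0.13 0.2 ] turn [-0.     -0.0001 -0.0005]
```

Post gripped. I'll slide the carriage 36 mm, then continue more slowly.

Call:
send_rows --series '[[0.05,[0,0.4,0],[0,0,0]],[0.05,[0,1,0],[0,0,0]],[0.05,[0,1.6,0],[0,0,0]],[0.05,[0,2.2,0],[0,0,0]],[0.05,[0,2.8,0],[0,0,0]],[0.05,[0,3.2,0],[0,0,0]],[0.05,[0,3.5,0],[0,0,0]],[0.05,[0,3.6,0],[0,0,0]]]'

```text
time: 12.77
tcp_pos: [0.5741, -0.0208, 0.07]
orientation: [-0.211, -3.134, 0.006]
contact_force: [-2.5, -9.6, 0.4]
opening: 0.0173
finger_force: 30.0
```

Call:
send_rows --series '[[0.05,[0,0.15,0],[0,0,0]],[0.05,[0,0.3,0],[0,0,0]],[0.05,[0,0.45,0],[0,0,0]],[0.05,[0,0.6,0],[0,0,0]],[0.05,[0,0.75,0],[0,0,0]],[0.05,[0,0.9,0],[0,0,0]],[0.05,[0,1.0,0],[0,0,0]],[0.05,[0,1.0,0],[0,0,0]]]'

```text
time: 13.43
tcp_pos: [0.5754, -0.0114, 0.07]
orientation: [-0.212, -3.134, 0.007]
contact_force: [-1.9, -10.2, 1.6]
opening: 0.0175
finger_force: 30.0
```

```bash
python3 - <<'E'
from h import *
go([.5695,-.0532,.068],172.3)
b=snap('scene','s4');A=cv2.resize(b[200:310,140:260],None,fx=5,fy=5,interpolation=cv2.INTER_CUBIC);cv2.imwrite('pics/s4c.png',A[:,:,::-1])
E
```

```text
t 13.43 tcp [ 0.5754 -0.0114  0.07  ] F [ -1.9 -10.2   1.6] open 0.0175 ff 30.0
shift [ 0.02 -4.22  0.22] turn [-0.0043 -0.0004 -0.0004]
```

View pics/s4c.png

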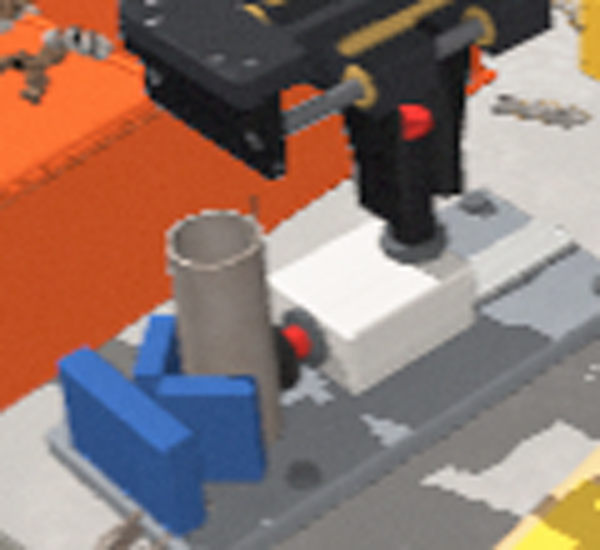

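The pad is against the pipe, with about 43 mm travelled. Next I'll advance in small steps, tracking the rim to detect when the pipe is home.

Call:
send_rows --series '[[0.05,[0,0.1,0],[0,0,0]],[0.05,[0,0.2,0],[0,0,0]],[0.05,[0,0.3,0],[0,0,0]],[0.05,[0,0.3,0],[0,0,0]]]'

```text
time: 13.82
tcp_pos: [0.5758, -0.0086, 0.07]
orientation: [-0.212, -3.134, 0.007]
contact_force: [-1.9, -10.2, 0.7]
opening: 0.0172
finger_force: 30.0
```

```bash
cat > trk.py <<'E'
from h import *
import sys,glob
go([.5745,-.003,.07],172.3)
b=snap('scene',sys.argv[1]);up=lambda i:cv2.resize(i,None,fx=8,fy=8,interpolation=cv2.INTER_CUBIC)
ref=up(cv2.imread('pics/s4.png'))
for nm,(x0,y0,x1,y1) in dict(rim=(170,238,195,262),cap=(215,215,232,232),vee=(148,262,195,300)).items():
    for f in sys.argv[1:]:
        r=cv2.matchTemplate(up(cv2.imread(f'pics/{f}.png')[y0-6:y1+6,x0-8:x1+8]),ref[y0*8:y1*8,x0*8:x1*8],cv2.TM_CCOEFF_NORMED)
        _,v,_,l=cv2.minMaxLoc(r);print(nm,f,round(v,3),(l[0]-64)/8,(l[1]-48)/8)
# px per 3 mm of clamp y at the rim
q=proj('scene',[[.586,.0767,.1],[.5864,.0797,.1]]);print('3mm =',q[1]-q[0])
E
python3 trk.py s5
```

```text
t 13.82 tcp [ 0.5758 -0.0086  0.07  ] F [ -1.9 -10.2   0.7] open 0.0172 ff 30.0
shift [0.2  0.53 0.  ] turn [-0.0044 -0.0005 -0.0005]
rim s5 0.949 -1.125 0.75
cap s5 0.983 -1.125 0.75
vee s5 0.99 -0.125 0.0
3mm = [-1.41105402  0.74712829]
```

Call:
send_rows --series '[[0.05,[0,0.1,0],[0,0,0]],[0.05,[0,0.2,0],[0,0,0]],[0.05,[0,0.2,0],[0,0,0]],[0.05,[0,0.2,0],[0,0,0]]]'

```text
time: 14.2
tcp_pos: [0.576, -0.0068, 0.07]
orientation: [-0.212, -3.134, 0.007]
contact_force: [-3.1, -11.1, 0.5]
opening: 0.0173
finger_force: 30.0
```

```bash
python3 trk.py s6
```

```text
t 14.20 tcp [ 0.576  -0.0068  0.07  ] F [ -3.1 -11.1   0.5] open 0.0173 ff 30.0
shift [0.2  0.36 0.  ] turn [-0.0047 -0.0005 -0.0005]
rim s6 0.947 -1.125 0.75
cap s6 0.991 -1.875 1.0
vee s6 0.99 -0.125 0.0
3mm = [-1.41105402  0.74712829]
```

The rim stopped moving at post y ≈ -0.0088, so the pipe is home. I'll press 5 mm more.

Call:
send_rows --series '[[0.05,[0,0.1,0],[0,0,0]],[0.05,[0,0.2,0],[0,0,0]],[0.05,[0,0.3,0],[0,0,0]],[0.05,[0,0.4,0],[0,0,0]],[0.05,[0,0.5,0],[0,0,0]],[0.05,[0,0.5,0],[0,0,0]],[0.05,[0,0.5,0],[0,0,0]]]'

```text
time: 14.83
tcp_pos: [0.5766, -0.0025, 0.0701]
orientation: [-0.212, -3.133, 0.009]
contact_force: [-3.2, -13.2, 1.2]
opening: 0.0169
finger_force: 30.0
```

```bash
python3 trk.py s7
```

```text
t 14.83 tcp [ 0.5766 -0.0025  0.0701] F [ -3.2 -13.2   1.2] open 0.0169 ff 30.0
shift [ 0.2  -0.07  0.01] turn [-0.0057 -0.0006 -0.0006]
rim s7 0.935 -1.125 0.75
cap s7 0.983 -3.75 2.0
vee s7 0.99 -0.125 0.0
3mm = [-1.41105402  0.74712829]
```

The pipe is still home, and force rose about 3.3 N, so the plunger is in roughly 6 mm. Releasing.

Call:
send_rows --series '[[0.3,[0,0,0],[0,0,0]],[0.5,[0,0,0],[0,0,0]],[0.6,[0,0,0],[0,0,0]],[0.6,[0,0,0],[0,0,0]],[0.6,[0,0,0],[0,0,0]],[0.6,[0,0,0],[0,0,0]],[0.6,[0,0,0],[0,0,0]],[0.6,[0,0,0],[0,0,0]]]'

```text
time: 15.55
tcp_pos: [0.5771, 0.0013, 0.07]
orientation: [-0.211, -3.134, -0.0]
contact_force: [0.2, -0.4, -0.3]
opening: 0.0509
finger_force: 0.0
```

Call:
send_rows --series '[[0.6,[0,0,-1],[0,0,0]],[0.6,[0,0,-3],[0,0,0]],[0.6,[0,0,-6],[0,0,0]],[0.6,[0,0,-9],[0,0,0]],[0.6,[0,0,-12],[0,0,0]],[0.6,[0,0,-13],[0,0,0]],[0.6,[0,0,-13],[0,0,0]],[0.6,[0,0,-13],[0,0,0]]]'

```text
time: 16.22
tcp_pos: [0.5773, 0.0011, 0.2003]
orientation: [0.211, 3.133, -0.0]
contact_force: [-0.8, 0.1, 0.2]
opening: 0.0519
finger_force: 0.0
```

```bash
python3 trk.py s8; python3 - <<'E'
from h import *
b=cv2.imread('pics/s8.png');A=cv2.resize(b[190:310,140:320],None,fx=4.4,fy=4.4,interpolation=cv2.INTER_CUBIC);cv2.imwrite('pics/s8c.png',A)
E
```

```text
t 16.22 tcp [0.5773 0.0011 0.2003] F [-0.8  0.1  0.2] open 0.0519 ff 0.0
shift [ 0.24 -0.44 13.03] turn [ 0.      0.0011 -0.0004]
rim s8 0.942 -1.125 0.75
cap s8 0.226 -8.0 1.125
vee s8 0.99 -0.125 0.0
3mm = [-1.41105402  0.74712829]
```

View pics/s8c.png

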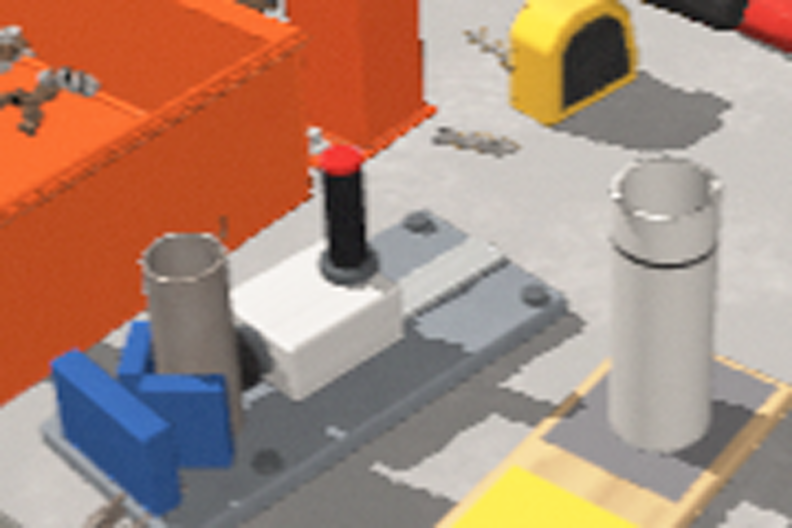

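```bash
python3 - <<'E'
from h import *
def cap(im,w,n,z=.107):
    h=cv2.cvtColor(im,cv2.COLOR_BGR2HSV);m=cv2.inRange(h,(0,150,80),(5,255,255))|cv2.inRange(h,(172,150,80),(180,255,255))
    k=np.zeros_like(m);k[w[1]:w[3],w[0]:w[2]]=m[w[1]:w[3],w[0]:w[2]];ys,xs=np.nonzero(k)
    c=[xs.mean(),ys.mean()];return len(xs),c,ray(n,[c],z)[0].round(4)
d=np.array([.134,.991])
a=cap(cv2.imread('pics/scene0.png'),(230,208,248,222),'scene',.104);b=cap(cv2.imread('pics/s8.png'),(210,220,225,230),'scene',.104)
print(a,b,'moved',(b[2]-a[2])[:2]@d)
rim=ray('scene',[[140+187/4.4-.4,190+263/4.4-.4]],.1)[0];print('rim',rim,'dist',(rim-b[2])[:2]@d)
# same check by the top camera
robot_top=snap('top','t8');t0=cap(cv2.imread('pics/top0.png'),(190,190,225,228),'top');t8=cap(cv2.imread('pics/t8.png'),(165,190,225,228),'top');print(t0,t8,(t8[2]-t0[2])[:2]@d)
E
```

```text
(52, [np.float64(237.78846153846155), np.float64(215.05769230769232)], array([ 0.5684, -0.0549,  0.104 ])) (57, [np.float64(217.01754385964912), np.float64(226.03508771929825)], array([ 0.5752, -0.003 ,  0.104 ])) moved 0.0523441
rim [0.57948623 0.08231499 0.1       ] dist 0.08512151263093382
(29, [np.float64(204.72413793103448), np.float64(207.3448275862069)], array([ 0.5672, -0.0571,  0.107 ])) (0, [np.float64(nan), np.float64(nan)], array([nan, nan, nan])) nan<stdin>:5: RuntimeWarning: Mean of empty slice.
  ret = ret.dtype.type(ret / rcount)
```

The cap-to-rim distance is 85.1 mm, so the plunger is in about 7 mm. The pipe is upright in the vee and the gripper is clear, so I'm handing in.

```bash
python3 -c "
from workcell import robot
print(robot.finish_job())"
```

```text
the job is handed in; nothing more can be done
None
```

The short pipe from the yellow patch stands upright in the vee, held by the pad with the plunger pressed in about 7 mm by camera measurement; the gripper is clear, the other pipe was not touched, and the job was handed in at about 16 s (no verdict was returned).

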